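# Bolt the long plywood case shut

## Task

The long plywood case is packed and ready to be put away: bolt its lid shut by sliding the barrel bolt on top of it fully home into its keeper, then let go. Leave the bolt of the shorter case as it is.

Things in the scene. Friction and masses are not known exactly. Their poses are not given: they have to be found in the camera images.
- long_knob (a point): Top centre of the knob of the long case's barrel bolt: an upright steel post, 16 mm thick, its top 50 mm above the closed plywood lid (case 300 x 180 x 80 mm high, heavy, fixed). It stands on a round bar whose top is 18 mm above the lid; the staples guiding the bar, 21 mm high, stay 25 mm clear of the knob. Axes: y along the bolt from knob to keeper (the way it shuts), z up.
- long_keeper (a point): Middle of the long case's keeper, a steel arch 24 mm long, 27 wide, 21 high on the fixed end strip of the case's top, on the bolt's line; the point is on the bar's axis, 12 mm above the lid. Axes as long_knob. Fully home, the knob stands 80 mm before this point and the bar's tip reaches the arch's far end. A loose wrench lies on the lid about 90 mm beside the bolt, on its +x side.
- long_bolt (a joint): How far the long case's bolt is slid towards its keeper, in m: 0 fully drawn, 0.055 fully home at a hard stop. It starts at 0 to 0.015, its tip clear of the keeper. It slides straight and level with about 3 N of friction and stays where it is left; the knob need not be turned.
- short_knob (a point): Top centre of the knob of the other bolt, on the shorter case (210 x 140 x 60 mm high), made alike: a steel post 16 mm thick, its top 44 mm above its lid. This bolt is drawn too and is to be left as it is. Axes: those of its own case, y along its bolt towards its keeper, z up.

How it is judged:
By the outcome, as a careful person would: the job done as asked, in the order asked, and still so for the second after the job is handed in, with the robot touching nothing.
It also fails if it takes over 29 s, if anything falls off the work surface, if the arm or the gripper's body presses on something with over 40 N, if the wrist force passes 120 N, or if a joint passes its speed limit or range.

## Robot

A 6-joint arm with a two-finger parallel gripper is mounted at the origin on the work surface. World frame = base frame: x ahead of the robot, y to its left, z up, the work surface at z = 0. Lengths are in mm, angles in rad, forces in N, time in s.
With the tool pointing down it reaches from about 350 to 875 mm from the base axis. Payload 4.2 kg.
Tool frame: the origin (TCP) lies midway between the tips of the shut fingers; the grasp point (between the pads) lies 19 mm behind it; z points along the fingers, y is the line along which they close (so a half turn about z gives the same grasp; the last joint's range is limited). The gripper opens to 85 mm and grips with 20 to 120 N. Pads are 22 mm wide; open, the fingers measure 114 mm over their backs; the gripper's body (76 mm by 85 mm) begins 54 mm behind the grasp point. The pads swing forward as they close: fully open they stand 13 mm farther back than shut.
Start: joints at [0.259, 0.385, 0.008, 0, -1.194, -0.259], TCP at [624.979, 0.025, 231.312] pointing down, gripper open.
Joint ranges: [-3.14, 3.14], [-1.21, 2.06], [-1.07, 1.41], [-3.16, 2.05], [-2.99, -0.16], [-3.1, 3.1]. Speed limits (rad/s): [2.79, 2.79, 3.14, 3.14, 3.14, 3.14].

## Interface

Orientations are given as a unit quaternion [x, y, z, w].
In Python, from bench import arm, eyes, nets gives the robot as it stands.
- The arm moves only by the tool apply_moves, never from a script. Its arguments are lists of equal length, an entry for each row: "delta_rot": the turn, a rotation vector about the tool's x, y, z as a fraction of full scale, a list of three; "xyz": the shift along the tool's x, y, z as a fraction of full scale, a list of three; "hand": the gripper command: -1 is fully open, 1 is shut, values between are in proportion. In form: {"delta_rot": [[ax, ay, az], ...], "xyz": [[dx, dy, dz], ...], "hand": [hand, ...]}. A call has 1 to 20 rows; each row shifts and turns the commanded pose from where the row before left it, along the tool's axes as they then stand; what a row does not reach is not made up. Full scale, the value 1, is 0.025 m for a shift and 6 degrees for a turn. A row lasts 1/12 s, in which the tool goes at most 41.7 mm and 7.16 degrees, less where a joint would pass 70% of its speed; a pose out of reach is approached as far as the arm can. A call with a number of a shift or a turn outside -1 to 1 is refused whole. A call with a gripper value outside its range is refused whole. The fingers move at their own pace and stop on an object; the grip force is fixed at half the most. Time passes only in rows, so rows that do not move let the fingers close. It gives the time, the measured TCP pose, the force, the opening and the grip force at its end, in the units of the state.
- arm.read_state(): the state, without advancing time (a new reading comes with each control period).
- eyes.get_image(name): name is "scene" or "side" or "wrist"; returns a dict with "frame" (400x640x3 uint8, red, green, blue), "range_z" (400x640 float32, mm along the optical axis (not along the pixel's ray), 0 where there is no reading), "camera_matrix" (3x3 intrinsics, pixels), "R" (3x3) and "t" (3): a world point X has camera coordinates R X + t; the wrist camera has in their place "hand_eye" (4x4, takes a point from camera to tool coordinates, whose origin is the TCP and whose axes are the flange's). Camera axes: x right, y down, z forward; pixel columns grow to the right and rows downward; lengths in mm; the calibration is good to about 2 mm. The wrist camera is an equidistant fisheye: a pixel r from the principal point sees the ray r / f radians off the axis. A picture is of the moment at which its call begins: read the wrist's pose just before it.
- arm.job_done(): hands the job in; it is judged then, once.
Trained networks look in a picture, given as the dict that the camera call returned (one of the last four; its "shot" number tells which), for a name from the list of things; names that differ only in an ending like _2 or _b are one class to them, and where a whole thing is asked for, a point or a joint stands for the part that bears it (a point fixed in the world has none). Each returns a list of dicts, best first, with "score" (0 to 1); they miss things now and then, are a little off and sometimes report something else, mostly with a low value. They report only what shows in the picture. A call takes as long as a camera call.
- nets.look_for(name, picture): "bbox" ([left, top, right, bottom] in pixels, round what is visible of it).
- nets.masks_of(name, picture): "region" (400x640 bool, what is visible of it) and "bbox" ([left, top, right, bottom] in pixels, round what is visible of it).
The state is a dict: "clock": time; "joints": joint angles; "joint_vel": joint speeds; "joint_efforts": joint torques, N m; "position": TCP position; "ee_rot": TCP orientation; "contact_force": force on the tool from outside, world axes, zero at the start; "wrist_torque": the same for the moment, N m; "gripper_width": finger opening in mm; "grasp_force": force on a finger pad.
Only numpy, scipy, OpenCV 4.12 (cv2) and the standard library are available. Lean on these libraries where they do the work, as an engineer would, in place of code of your own. Each camera call takes 0.05 s, during which the arm holds its last target. There are 200 camera calls.

## Working session

There is one attempt and no reset: what is moved stays moved. The work goes in short steps, Python scripts to look and compute and a tool call to move; the robot and the scene stay as the last step left them, time stands still between calls to the robot, and variables do not carry over. Pictures are saved under pics/ and viewed, at most 10 in all, crops included, and the job is handed in when it is done.

Besides the shell and the picture viewer there is one more tool, called by a JSON object that holds its "name" and its "arguments". apply_moves: Moves the arm, as the interface text tells. Its arguments: {"type":"object","properties":{"delta_rot":{"type":"array"},"xyz":{"type":"array"},"hand":{"type":"array"}},"required":["delta_rot","xyz","hand"]}

```bash
mkdir -p pics; cat > h.py <<'E'
import numpy as np, cv2
from bench import arm, eyes, nets
def world(p,m):
    v,u=np.nonzero(m&(p["range_z"]>0)); z=p["range_z"][v,u]; K=p["camera_matrix"]
    c=np.stack([(u-K[0,2])/K[0,0]*z,(v-K[1,2])/K[1,1]*z,z],1)
    return (c-p["t"])@p["R"]   # R^T (c-t)
E
python3 - <<'E'
from h import *
np.set_printoptions(precision=1,suppress=True)
print(arm.read_state())
ims=[]
for n in("scene","side"):
    p=eyes.get_image(n); f=p["frame"][...,::-1].copy()
    for k in("long_knob","long_keeper","long_bolt","short_knob"):
        for d in nets.masks_of(k,p)[:2]:
            W=world(p,d["region"]); b=[int(x) for x in d["bbox"]]
            print(n,k,round(d["score"],2),b,len(W),np.median(W,0) if len(W) else'',(np.percentile(W,98,axis=0),np.percentile(W,2,axis=0)) if len(W) else'')
    np.savez(n,**{k:p[k] for k in("frame","range_z","camera_matrix","R","t")})
    cv2.imwrite(f"pics/{n}.png",f)
E
```

```text
{'clock': 0.0, 'joints': array([ 0.3,  0.4,  0. , -0. , -1.2, -0.3]), 'joint_vel': array([-0., -0., -0.,  0.,  0., -0.]), 'joint_efforts': array([ -0. , -39.2,  18.8,   4.2,  -0. ,   0. ]), 'position': array([624.4,   0. , 230.2]), 'ee_rot': array([-0.7,  0.7,  0. , -0. ]), 'contact_force': array([ 0.2, -0.4,  0.5]), 'wrist_torque': array([0., 0., 0.]), 'grasp_force': 0.0, 'gripper_width': 85.28490118415193}
scene long_knob 0.73 [185, 158, 247, 180] 237 [ 456.7 -248.1   98.2] (array([ 461.1, -176.7,  131.4]), array([ 442.9, -346. ,   82.5]))
scene long_keeper 0.59 [149, 153, 288, 247] 7513 [ 530.4 -224.5   79.7] (array([580.1, -85.9, 100.6]), array([ 406.5, -380.9,    7.2]))
scene long_bolt 0.84 [183, 157, 250, 179] 383 [ 456.1 -244.4   97.3] (array([ 461.1, -173.1,  131.1]), array([ 429.2, -353.4,   80. ]))
scene short_knob 0.9 [348, 216, 420, 232] 408 [471.8 201.7  77.5] (array([486. , 267.9, 105.6]), array([448.1, 116.2,  61.7]))
side long_knob 0.62 [303, 286, 312, 370] 477 [ 453.  -255.1   98.4] (array([ 459.6, -166.2,  132.5]), array([ 446.4, -353.5,   88.1]))
side long_keeper 0.84 [271, 258, 376, 398] 11538 [ 482.1 -274.6   81.3] (array([573.8, -93.8, 102.2]), array([ 398.8, -385.7,   30.6]))
side long_bolt 0.81 [301, 285, 309, 370] 445 [ 453.  -261.2   98.4] (array([ 459. , -167.8,  132.5]), array([ 447.1, -354.9,   93.1]))
side short_knob 0.53 [294, 163, 312, 205] 198 [471.1 194.8  79.2] (array([485.6, 272.9, 107.1]), array([454.8, 114.6,  63.6]))
```

```bash
python3 - <<'E'
import cv2,numpy as np
from h import world
a=cv2.imread("pics/scene.png");b=cv2.imread("pics/side.png")
A=cv2.resize(a[130:270,130:330],(800,560),interpolation=2)
cv2.imwrite("pics/a.png",A)
cv2.imwrite("pics/b.png",cv2.resize(b[245:400,230:420],(735,600),interpolation=2))
np.set_printoptions(precision=1,suppress=True)
for n in("scene","side"):
    p=dict(np.load(n+".npz")); r=p["range_z"]; W=world(p,r>0); 
    L=W[(W[:,1]<-60)&(W[:,1]>-420)&(W[:,0]<620)&(W[:,0]>380)]
    lid=L[abs(L[:,2]-80)<4]; print(n,"lid z",np.median(lid[:,2]),cv2.minAreaRect(lid[:,:2].astype(np.float32)))
    k=L[L[:,2]>106]; print("knob",len(k),k[k[:,2]<150].mean(0) if len(k) else'', k[:12])
    s=L[(L[:,2]>88)&(L[:,2]<104)]
    for y in range(-380,-80,10):
        q=s[(s[:,1]>=y)&(s[:,1]<y+10)]
        if len(q): print(y,len(q),q.mean(0),q[:,2].max(),np.ptp(q[:,0]))
E
```

```text
scene lid z 80.95473945943478 ((488.8547668457031, -237.9595947265625), (306.028564453125, 185.05453491210938), 89.60786437988281)
knob 67 [ 456.2 -242.8  121.9] [[ 450.5 -248.3  133.1]
 [ 447.  -247.8  130.7]
 [ 445.6 -245.8  130.2]
 [ 452.4 -250.4  130.7]
 [ 452.9 -247.1  132. ]
 [ 452.8 -244.2  132.7]
 [ 450.1 -243.2  131. ]
 [ 449.3 -240.7  131.2]
 [ 457.2 -250.5  131.1]
 [ 457.4 -247.4  132.1]
 [ 452.4 -247.9  128.3]
 [ 454.2 -243.8  130.7]]
-360 13 [ 454.2 -354.    95.9] 101.12907299097012 13.613692746123945
-350 14 [ 462.4 -345.    95.7] 100.77395572961413 97.33433553854417
-340 31 [ 498.1 -335.4   93.4] 101.52545185830839 108.72940129531639
-330 23 [ 489.  -325.1   94. ] 102.79061222517042 107.34999878207987
-320 36 [ 483.9 -314.    96. ] 102.94633076781642 116.04256693752995
-310 57 [ 473.2 -305.1   96.4] 103.9022670647013 115.89041601751995
-300 26 [ 486.9 -295.2   94.3] 100.16935593031407 106.91836879707012
-290 22 [ 493.8 -285.4   93.1] 99.97026802565057 106.82251513765067
-280 25 [ 489.4 -275.1   94.3] 101.7319678249794 106.17206472120154
-270 26 [ 495.6 -265.3   93.1] 9
[... 2428 characters left out ...]
20.13382404627504
-200 44 [ 499.6 -195.2   93.7] 100.76175504683651 122.85916600588428
-190 22 [ 453.9 -184.9   96.5] 100.39217478851054 14.850675836156768
-180 23 [ 454.4 -175.8   97.5] 101.39167934725344 11.061064728971814
-170 53 [ 453.9 -163.8   97.8] 103.77594996606693 26.838058189827905
-160 40 [ 452.9 -155.1  101.5] 103.92573366642775 26.2861173977945
-150 2 [ 449.1 -149.2  100.3] 100.91513863828227 2.1728984537772362
-140 14 [ 454.3 -131.3   96. ] 103.7429325225878 25.02779476544515
-130 44 [ 454.1 -126.1   99.9] 103.9335670547477 25.52030162679023
-120 38 [ 454.3 -115.6  101.6] 103.94782711616953 27.011537564812897
-110 13 [ 453.1 -107.9  101.7] 103.45607439236056 20.377662381986966
```

View pics/scene.png

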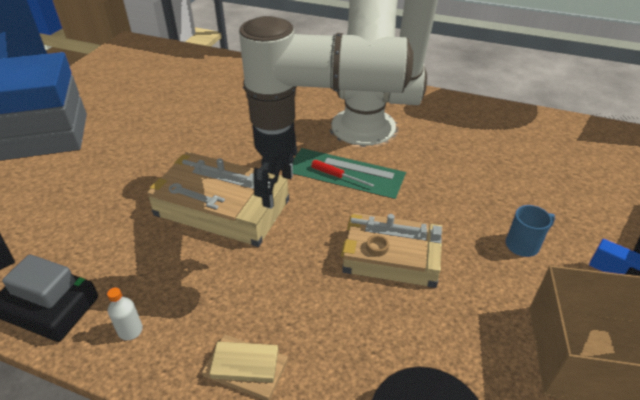

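View pics/side.png

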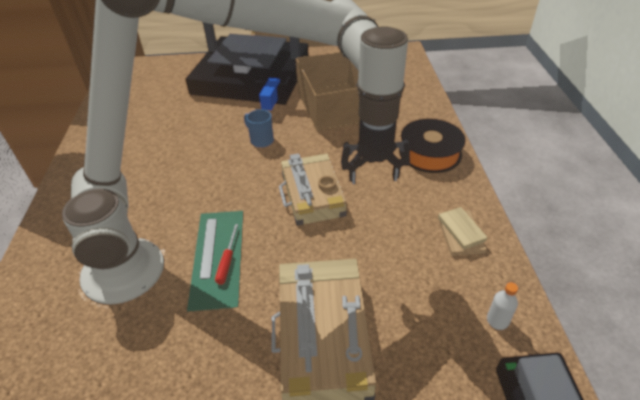

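The long case lies at bottom centre in the side view, with its keeper at about (304,272), the knob at about (305,318) and the wrench at about (352,325). The bolt closes along +y. The knob is at about (454,-245) and the keeper's y is about -118, so home puts the knob near y = -198. I'll shut the fingers and push from behind the knob.

{"name": "apply_moves", "arguments": {"delta_rot": [[0,0,0],[0,0,0],[0,0,0],[0,0,0],[0,0,0],[0,0,0],[0,0,0],[0,0,0],[0,0,0],[0,0,0],[0,0,0],[0,0,0],[0,0,0],[0,0,0]], "xyz": [[0.95,0.57,0],[0.95,0.57,0],[0.95,0.57,0],[0.95,0.57,0],[0.95,0.57,0],[0.95,0.57,0],[0.95,0.57,0],[0.95,0.57,0],[0.95,0.57,0],[0.95,0.57,0],[0.95,0.57,0],[0.95,0.57,0],[0,0,0],[0,0,0]], "hand": [1,1,1,1,1,1,1,1,1,1,1,1,1,1]}}

```text
clock: 1.67
position: [453.3, -286.0, 231.5]
ee_rot: [-0.706, 0.708, -0.0, 0.0]
contact_force: [0.1, -0.1, 0.7]
gripper_width: -0.2
grasp_force: 0.0
```

{"name": "apply_moves", "arguments": {"delta_rot": [[0,0,0],[0,0,0],[0,0,0],[0,0,0],[0,0,0],[0,0,0],[0,0,0],[0,0,0]], "xyz": [[0,0,0.8],[0,0,0.8],[0,0,0.8],[0,0,0.8],[0,0,0.8],[0,0,0.4],[0,0,0.4],[0,0,0]], "hand": [1,1,1,1,1,1,1,1]}}

```text
clock: 2.33
position: [453.5, -284.2, 109.7]
ee_rot: [0.707, -0.707, -0.001, 0.001]
contact_force: [0.3, 0.0, 0.5]
gripper_width: -0.2
grasp_force: 0.0
```

```bash
python3 - <<'E'
from h import *
print(arm.read_state()["position"],arm.read_state()["contact_force"])
p=eyes.get_image("side"); q=eyes.get_image("scene")
a=cv2.resize(p["frame"][245:400,230:420,::-1],(735,600),interpolation=2)
cv2.imwrite("pics/c.png",a)
E
```

```text
[ 453.45514122 -284.20788453  109.67720351] [0.25202873 0.03181977 0.53366285]
```

View pics/c.png

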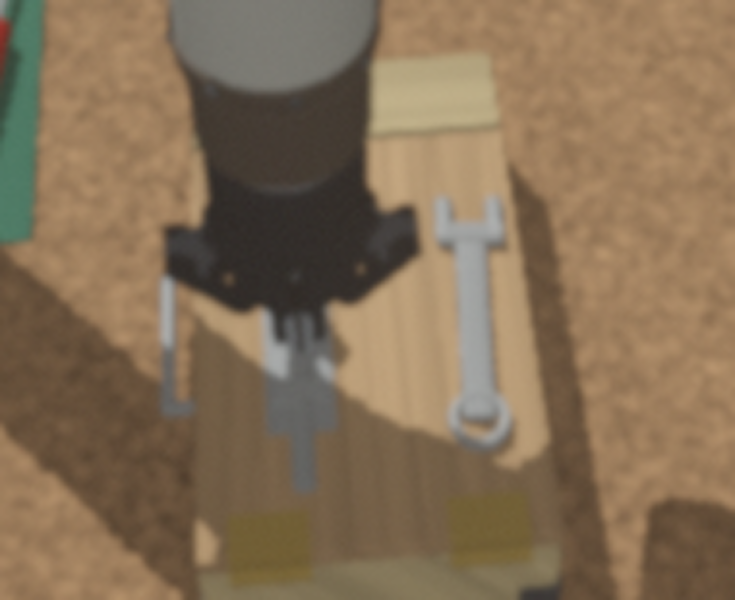

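The shut fingers are at about (300,325), over the bar and behind the knob. I'll push in small steps towards the keeper.

{"name": "apply_moves", "arguments": {"delta_rot": [[0,0,0],[0,0,0],[0,0,0],[0,0,0],[0,0,0],[0,0,0],[0,0,0],[0,0,0],[0,0,0],[0,0,0],[0,0,0],[0,0,0],[0,0,0],[0,0,0]], "xyz": [[-0.2,0,0],[-0.2,0,0],[-0.2,0,0],[-0.2,0,0],[-0.2,0,0],[-0.2,0,0],[-0.2,0,0],[-0.2,0,0],[-0.2,0,0],[-0.2,0,0],[-0.2,0,0],[-0.08,0,0],[0,0,0],[0,0,0]], "hand": [1,1,1,1,1,1,1,1,1,1,1,1,1,1]}}

```text
clock: 3.6
position: [453.5, -227.2, 110.8]
ee_rot: [-0.707, 0.707, 0.001, 0.0]
contact_force: [-0.5, 0.2, -0.1]
gripper_width: -0.1
grasp_force: 0.0
```

{"name": "apply_moves", "arguments": {"delta_rot": [[0,0,0],[0,0,0],[0,0,0]], "xyz": [[-0.08,0,0],[-0.08,0,0],[-0.08,0,0]], "hand": [1,1,1]}}

```text
clock: 3.85
position: [453.5, -222.0, 110.8]
ee_rot: [-0.707, 0.707, 0.0, -0.0]
contact_force: [0.3, -3.5, -1.6]
gripper_width: 0.1
grasp_force: 1.6
```

```bash
python3 - <<'E'
from h import *
s=arm.read_state();print(s["position"],s["contact_force"])
for n in("side","scene"):
    p=eyes.get_image(n); np.set_printoptions(precision=1,suppress=True)
    if n=="scene": cv2.imwrite("pics/d.png",cv2.resize(p["frame"][130:270,130:330,::-1],(800,560),interpolation=2))
    for k in("long_knob","long_bolt"):
        for d in nets.masks_of(k,p)[:1]:
            W=world(p,d["region"]);print(n,k,d["score"],d["bbox"],W[W[:,2]>108].mean(0),np.percentile(W,[2,98],axis=0))
E
```

```text
[ 453.48864239 -221.95884537  110.8327718 ] [ 0.26977885 -3.50618998 -1.56563383]
side long_knob 0.77 [303.4, 309.3, 311.5, 351.8] [nan nan nan] [[ 447.2 -314.7   91.7]
 [ 458.5 -220.7  101.3]]
side long_bolt 0.54 [303.9, 311.0, 305.8, 352.3] [nan nan nan] [[ 447.1 -299.1   93.5]
 [ 458.6 -222.5  101.3]]
scene long_knob 0.54 [200.3, 161.7, 269.7, 187.0] [ 456.8 -201.8  122.3] [[ 433.8 -299.5   81.9]
 [ 461.7 -142.4  131.9]]
scene long_bolt 0.8 [200.6, 160.6, 261.9, 180.6] [ 457.1 -201.5  121.9] [[ 430.5 -301.5   80.9]
 [ 462.2 -138.3  131.3]]<stdin>:8: RuntimeWarning: Mean of empty slice.
  ret = um.true_divide(
```

View pics/d.png

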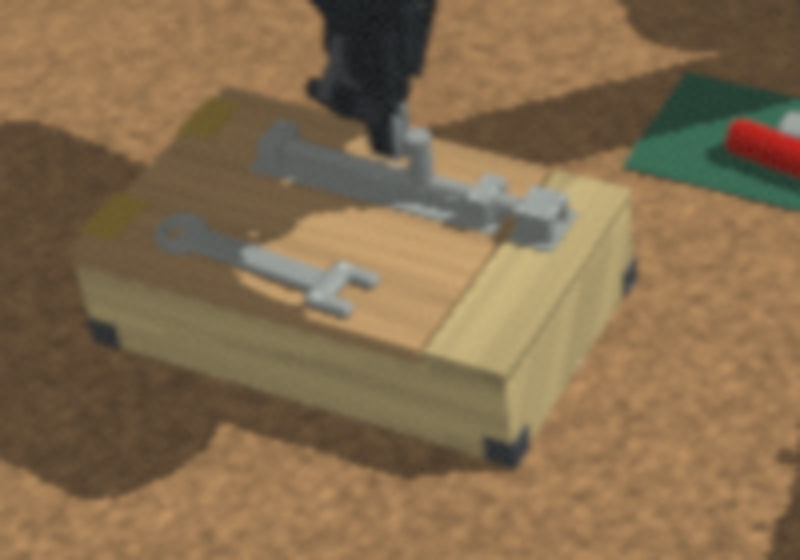

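The knob at about (417,155) is moving with the fingers, and the bar tip is entering the keeper at about (540,215). I'll keep pushing gently until the force shows the hard stop.

{"name": "apply_moves", "arguments": {"delta_rot": [[0,0,0],[0,0,0],[0,0,0],[0,0,0]], "xyz": [[-0.04,0,0],[-0.04,0,0],[-0.04,0,0],[-0.04,0,0]], "hand": [1,1,1,1]}}

```text
clock: 4.48
position: [453.8, -218.5, 111.3]
ee_rot: [0.707, -0.707, 0.0, 0.001]
contact_force: [-1.1, -10.9, -4.7]
gripper_width: 0.2
grasp_force: 5.3
```

{"name": "apply_moves", "arguments": {"delta_rot": [[0,0,0],[0,0,0],[0,0,0]], "xyz": [[-0.04,0,0],[-0.04,0,0],[0,0,0]], "hand": [1,1,1]}}

```text
clock: 4.73
position: [453.9, -218.4, 111.3]
ee_rot: [0.707, -0.707, 0.001, 0.002]
contact_force: [-0.5, -16.3, -6.1]
gripper_width: -0.1
grasp_force: 7.8
```

{"name": "apply_moves", "arguments": {"delta_rot": [[0,0,0],[0,0,0],[0,0,0],[0,0,0]], "xyz": [[-0.04,0,0],[-0.04,0,0],[-0.04,0,0],[0,0,0]], "hand": [1,1,1,1]}}

```text
clock: 5.07
position: [453.9, -218.1, 111.5]
ee_rot: [0.708, -0.707, 0.003, 0.003]
contact_force: [-0.2, -29.5, -8.9]
gripper_width: 0.6
grasp_force: 14.6
```

The force climbs to 30 N with no further movement, so this is the hard stop. I'll back away, go up and check.

{"name": "apply_moves", "arguments": {"delta_rot": [[0,0,0],[0,0,0],[0,0,0],[0,0,0],[0,0,0],[0,0,0],[0,0,0],[0,0,0],[0,0,0],[0,0,0],[0,0,0],[0,0,0],[0,0,0],[0,0,0],[0,0,0],[0,0,0]], "xyz": [[0.2,0,0],[0.3,0,0],[0.4,0,0],[0.4,0,0],[0.4,0,0],[0,0,-0.5],[0,0,-0.8],[0,0,-0.8],[0,0,-0.8],[0,0,-0.8],[0,0,-0.8],[0,-0.8,-0.8],[0,-0.8,0],[0,-0.8,0],[0,-0.8,0],[0,0,0]], "hand": [1,1,1,1,1,1,1,1,1,1,1,1,1,1,1,1]}}

```text
clock: 6.4
position: [537.0, -255.8, 243.2]
ee_rot: [0.707, -0.707, 0.0, -0.0]
contact_force: [0.5, 0.3, 0.3]
gripper_width: 0.4
grasp_force: 0.0
```

```bash
python3 - <<'E'
from h import *
np.set_printoptions(precision=1,suppress=True)
for n in("side","scene"):
    p=eyes.get_image(n)
    if n=="side": f=cv2.resize(p["frame"][245:400,230:420,::-1],(735,600),interpolation=2)
    W=world(p,p["range_z"]>0); m=(abs(W[:,0]-455)<20)&(W[:,1]<-80)&(W[:,1]>-400)
    k=W[m&(W[:,2]>115)&(W[:,2]<140)]; print(n,len(k),k.mean(0))
    q=W[m&(W[:,1]>-150)&(W[:,2]>98)&(W[:,2]<106)];print("keeper",q.mean(0),np.percentile(q[:,1],[3,97]))
cv2.imwrite("pics/e.png",f)
E
```

```text
side 68 [ 453.4 -201.7  127.3]
keeper [ 454.1 -122.6  101.7] [-145.6 -107. ]
scene 51 [ 456.4 -199.7  125.9]
keeper [ 455.9 -122.5  101.7] [-145.1 -109.5]
```

View pics/e.png

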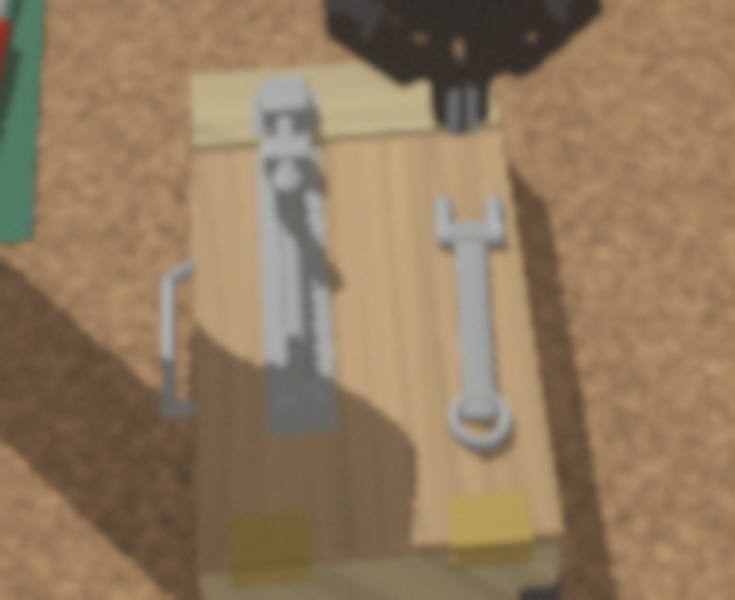

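The knob at about (287,172) is just before the front staple and the bar runs into the keeper at about (285,105). The knob is roughly 80 mm from the keeper's middle, the wrench hasn't moved, and the fingers touch nothing.

```bash
python3 -c "
from bench import arm
print(arm.job_done())"
```

```text
the job is handed in; nothing more can be done
None
```

The long case's bolt is pushed home against its hard stop (30 N of push moved it no further), the gripper is clear, the short case's bolt was left alone, and the job was handed in at about 6.5 s.

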